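Close a slide carrier and tuck its cover under the lip

TASK

Close the microscope slide carrier for transport: with the gripper shut and using the fingertips only, fold its open blue cover down flat over the slides, then push the cover from its hinge end, along the carrier, until its free edge is tucked fully home under the steel lip. Do not grip or pick up anything, leave the bottle, the vial and the dish standing where they are, and finish clear of everything.

Things in the scene. Friction and masses are not known exactly. Their poses are not given: they have to be found in the camera images.
- carrier: Grey slide carrier, screwed to the bench (fixed), 156 mm long (its x), 124 mm wide (its y). Origin under the middle of its base, on the bench; z up. Hinge end at -x, steel lip at +x. Base plate 6 mm thick; side walls 22 mm high from x = -40 to +78 mm. Hinge axis along y, 22 mm above the bench, at x = -52 mm when cover_slide is 0. Behind the hinge block is only bare base plate, to x = -78 mm.
- cover (a joint): Hinge of the blue cover, rad: 0 flat over the slides, pi/2 upright, up to 2.2 leaning back over the hinge end. Starts about upright. 100 mm from axis to free edge, 112 mm wide; a raised panel on its outer side (top when flat), 2 to 80 mm from the axis, 98 mm wide, has its top 13 mm above the axis when flat. Friction (0.06 N m) keeps it at any angle. Push it over towards the lip, then press.
- cover_slide (a joint): How far cover and hinge have slid along the carrier's +x, towards the lip, m: 0 fully back, 0.018 fully home at its stop. About 4 N of friction; stays where left. Starts within 3 mm of fully back, where the free edge passes at least 4 mm clear of the lip as the cover folds; slid farther while the cover is up, the cover would land on the lip.
- cover_edge (a point): Middle of the cover's free edge (yellow line), half-way through its 3 mm thickness. Its axes turn with the cover: x from hinge to free edge, y along the edge, z out of the outer face (up when flat).
- hinge_back (a point): Middle of the rear face of the black hinge block, 20.5 mm above the bench; the block is 112 mm wide, its rear face spans 8 to 21 mm above the bench. Push here towards the carrier's +x, with a fingertip lowered behind it, to slide the cover. The end of the raised panel, 14 mm nearer the lip, stands above it to 35 mm when the cover is flat.
- lip_edge (a point): Middle of the steel lip's inner edge, on its underside, 27.5 mm above the bench; axes as the carrier's. The lip is 4 mm thick, 120 mm wide, 21 mm deep and overhangs towards the hinge. The flat cover passes beneath it with 1.5 mm to spare and ends 11 mm under it.
- bottle: White bottle with a blue cap, 41 mm across, 80 mm high, loose bystander; origin at its underside.
- vial: Small clear vial with a blue cap and pink content, 20 mm across, 48 mm high, loose bystander; origin at its underside.
- dish: Flat round dish with red content, 60 mm across, 15 mm high, loose bystander; origin at its underside.

How it is judged:
By the outcome, as a careful person would: the job done as asked, in the order asked, and still so for the second after the job is handed in, with the robot touching nothing.
It also fails if it takes over 48 s, if anything falls off the work surface, if the arm or the gripper's body presses on something with over 40 N, if the wrist force passes 120 N, or if a joint passes its speed limit or range.

ROBOT

A 6-joint arm with a two-finger parallel gripper is mounted at the origin on the work surface; the furniture and walls round the work are solid. World frame = base frame: x ahead of the robot, y to its left, z up, the work surface at z = 0. Lengths are in m, angles in rad, forces in N, time in s.
With the tool pointing down it reaches from about 0.35 to 0.975 m from the base axis. Payload 4.9 kg.
Tool frame: the origin (TCP) lies at the very end of the fingers, on their centre line; the grasp point (between the pads) lies 19 mm behind it; z points along the fingers, y is the line along which they close (so a half turn about z gives the same grasp; the last joint's range is limited). The gripper opens to 85 mm and grips with 20 to 120 N. Pads are 22 mm wide; open, the fingers measure 114 mm over their backs; the gripper's body (76 mm by 85 mm) begins 54 mm behind the grasp point. The pads swing forward as they close: fully open they stand 13 mm farther back than shut.
Start: joints at [-1.391, 0.053, 1.613, -0, 1.476, -0.119], TCP at [0.184, -0.597, 0.231] pointing down, gripper open.
Joint ranges: [-3.01, 3.01], [-1.01, 2.22], [0.06, 2.58], [-1.02, 4.17], [0.09, 2.62], [-3.14, 3.14]. Speed limits (rad/s): [2.57, 2.57, 3.14, 3.14, 3.14, 3.14].

INTERFACE

Orientations are given as a rotation vector (axis times angle).
In Python, from station import ctrl gives the robot as it stands.
- The arm moves only by the tool jog_arm, never from a script. Its argument "plan" is a list of rows, each a list of 7 numbers: the shift along the tool's x, y, z in units of 0.02 m (1.0 is 0.02 m), then the turn, a rotation vector about the tool's x, y, z in units of 45 degrees (1.0 is 45 degrees), then the opening, from -1 (shut) to 1 (fully open). A call has 1 to 8 rows; each row shifts and turns the commanded pose from where the row before left it, along the tool's axes as they then stand; what a row does not reach is not made up. A row lasts 1/10 s, in which the tool goes at most 50 mm and 8.59 degrees, less where a joint would pass 70% of its speed; a pose out of reach is approached as far as the arm can. A call with a number of a shift or a turn outside -1 to 1 is refused whole. A call with a gripper value outside its range is refused whole. The fingers move at their own pace and stop on an object; "grip_force" is the grip in N (left out, the last holds). Time passes only in rows, so rows that do not move let the fingers close. It gives the time, the measured TCP pose, the force, the opening and the grip force at its end, in the units of the state.
- ctrl.get_obs(): the state, without advancing time (a new reading comes with each control period).
- ctrl.get_image(name): name is "side" or "top" or "wrist"; returns (picture, depth): 420x560x3 uint8, red, green, blue; 420x560 float32, m along the optical axis (not along the pixel's ray), 0 where there is no reading.
- ctrl.camera_info(name): a dict with "camera_matrix" (3x3 intrinsics, pixels), "k1" (the pictures are not rectified: a ray, as slopes to the right and down, at radius r is drawn at 1 + k1 r^2 times it, then the intrinsics apply), "rvec" (rotation vector, rad) and "tvec" (3), from world to camera coordinates, as OpenCV has them; the wrist camera has in their place "T_tool_cam" (4x4, takes a point from camera to tool coordinates, whose origin is the TCP and whose axes are the flange's). Camera axes: x right, y down, z forward; pixel columns grow to the right and rows downward; lengths in m; the calibration is good to about 2 mm. A picture is of the moment at which its call begins: read the wrist's pose just before it. camera_info takes no time and is no camera call.
- ctrl.finish_job(): hands the job in; it is judged then, once.
The state is a dict: "t": time; "q": joint angles; "dq": joint speeds; "effort": joint torques, N m; "tool_pos": TCP position; "tool_rot": TCP orientation; "contact_force": force on the tool from outside, world axes, zero at the start; "wrist_torque": the same for the moment, N m; "opening": finger opening in m; "grip_force": force on a finger pad.
Only numpy, scipy, OpenCV 4.12 (cv2) and the standard library are available. Lean on these libraries where they do the work, as an engineer would, in place of code of your own. Each camera call takes 0.05 s, during which the arm holds its last target. There are 200 camera calls.

## Working session

There is one attempt and no reset: what is moved stays moved. The work goes in short steps, Python scripts to look and compute and a tool call to move; the robot and the scene stay as the last step left them, time stands still between calls to the robot, and variables do not carry over. Pictures are saved under pics/ and viewed, at most 10 in all, crops included, and the job is handed in when it is done.

Besides the shell and the picture viewer there is one more tool, called after "Call:" as name(argument=value, ...), one argument or row to a line, values as JSON. jog_arm: Moves the arm, as the interface text tells. Shifts and turns lie within -1 to 1; 1 stands for 0.02 m of shift or 45 degrees of turn. Its arguments: {"type":"object","properties":{"plan":{"type":"array"},"grip_force":{"type":"number"}},"required":["plan"]}

```bash
mkdir -p pics; cat > h.py <<'E'
import numpy as np, cv2
from station import ctrl
def cam(n):
    c=ctrl.camera_info(n);K=np.array(c["camera_matrix"]);return c,K
def px2w(n,d,pts,r=2):
    c,K=cam(n);R=cv2.Rodrigues(np.array(c["rvec"],float))[0];t=np.array(c["tvec"],float).ravel()
    out=[]
    for u,v in pts:
        w=d[int(v)-r:int(v)+r+1,int(u)-r:int(u)+r+1];w=w[w>0];z=np.median(w) if len(w) else np.nan
        x=cv2.undistortPoints(np.array([[[u,v]]],float),K,np.array([c["k1"],0,0,0.])).ravel()
        out.append(R.T@(np.array([x[0]*z,x[1]*z,z])-t))
    return np.array(out)
def w2px(n,P):
    c,K=cam(n);return cv2.projectPoints(np.array(P,float).reshape(-1,1,3),np.array(c["rvec"],float),np.array(c["tvec"],float),K,np.array([c["k1"],0,0,0.]))[0].reshape(-1,2)
def shot(n,f):
    p,d=ctrl.get_image(n);cv2.imwrite(f"pics/{f}.png",p[:,:,::-1]);np.save(f"pics/{f}.npy",d);return p,d
E
python3 - <<'E'
from h import *
shot("top","top0");shot("side","side0")
a=[cv2.imread(f"pics/{n}0.png") for n in("top","side")]
o=ctrl.get_obs();print(o["tool_pos"],o["tool_rot"],o["t"],o["opening"])
for n in("top","side"):
    c,K=cam(n);print(n,K.tolist(),c["k1"],c["rvec"],c["tvec"])
E
```

```text
[ 0.18386328 -0.59673354  0.23013867] [-3.10464695e+00 -4.67294942e-01  1.29524748e-04] 0.1 0.08547502295575939
top [[424.94050668851605, 0.0, 278.30300627783873], [0.0, 424.94050668851605, 211.7976057541551], [0.0, 0.0, 1.0]] -0.1282281862754763 [ 2.1028777  -2.14737128  0.15024656] [0.08318763 0.48117997 0.82160444]
side [[516.7030460292755, 0.0, 275.95789544260646], [0.0, 516.7030460292755, 199.58379257973496], [0.0, 0.0, 1.0]] -0.06614854101715921 [ 0.28607967 -2.68642729  1.43803872] [0.49743142 0.06292248 0.86576907]
```

View pics/top0.png

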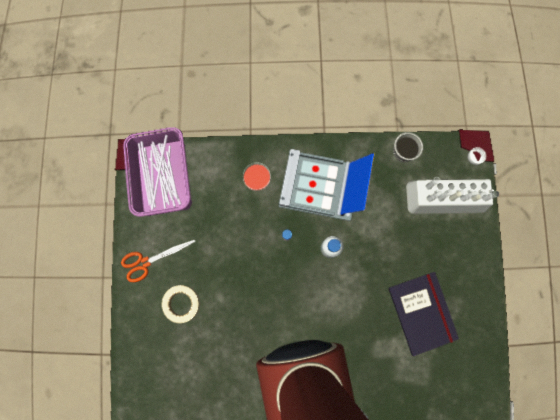

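View pics/side0.png

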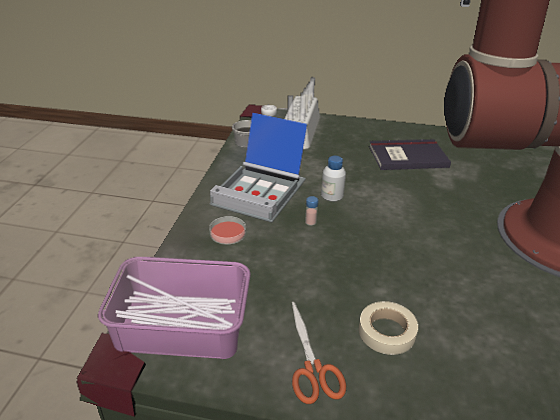

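The top view shows the lip end at about (290,180), the hinge at about (350,190), and the cover leaning outward around (358,183). The bottle is at (332,246), the vial at (287,235) and the dish at (257,177). I'll enlarge both views.

```bash
python3 - <<'E'
from h import *
a=cv2.imread("pics/top0.png")[135:260,235:385];b=cv2.imread("pics/side0.png")[105:245,200:350]
cv2.imwrite("pics/ct.png",cv2.resize(a,None,fx=4.8,fy=4.8,interpolation=cv2.INTER_CUBIC))
cv2.imwrite("pics/cs.png",cv2.resize(b,None,fx=4,fy=4,interpolation=cv2.INTER_CUBIC))
E
```

```text
(no output)
```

View pics/ct.png

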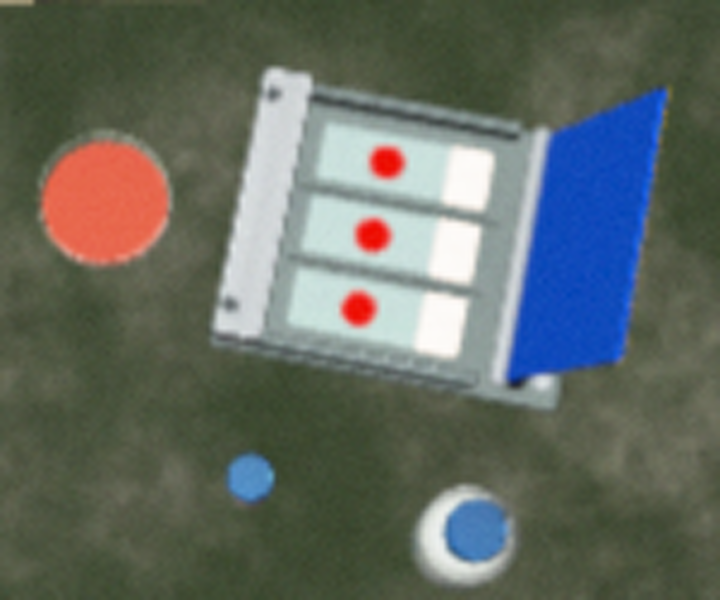

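View pics/cs.png

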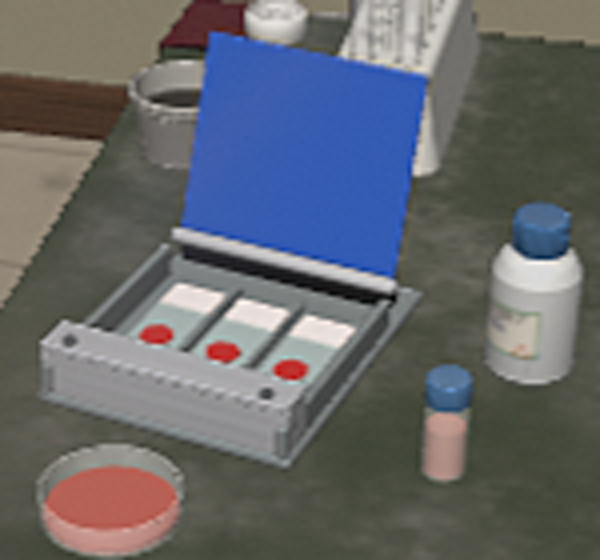

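```bash
cat > fit.py <<'E'
from h import *
from scipy.optimize import least_squares
# (view, crop px, kind, point mm)  kind c=carrier, e=cover (r,y,n)
O=[("t",(268,68),'c',(76,-60,31.5)),("t",(312,75),'c',(55,-60,31.5)),("t",(262,340),'c',(55,60,31.5)),("t",(213,330),'c',(76,60,31.5)),
("t",(555,408),'c',(-78,62,6)),("t",(667,88),'e',(100,-56,0)),("t",(622,362),'e',(100,56,0)),
("s",(208,33),'e',(100,-56,0)),("s",(425,73),'e',(100,56,0)),("s",(288,465),'c',(78,62,0)),("s",(43,402),'c',(78,-62,0)),("s",(420,293),'c',(-78,62,6))]
S={"t":("top",4.8,235,135),"s":("side",4,200,105)}
def pt(p,k,q):
    x,y,yaw,sl,th=p;q=np.array(q)/1000
    if k=='e': q=np.array([-.052+sl+q[0]*np.cos(th)-q[2]*np.sin(th),q[1],.022+q[0]*np.sin(th)+q[2]*np.cos(th)])
    c,s=np.cos(yaw),np.sin(yaw);return np.array([x+c*q[0]-s*q[1],y+s*q[0]+c*q[1],q[2]])
def res(p):
    r=[]
    for v,(u,w),k,q in O:
        n,s,a,b=S[v];r+=list(w2px(n,[pt(p,k,q)])[0]-[(u+.5)/s-.5+a,(w+.5)/s-.5+b])
    return np.array(r)
if __name__=="__main__":
    d=np.load("pics/top0.npy");g=px2w("top",d,[(313,184)])[0];print(g)
    f=least_squares(lambda p:np.r_[res(p),(p[3]-.0015)/.001],[g[0],g[1],1.4,0.001,1.6],loss="soft_l1",x_scale=[.01,.01,.1,.01,.1])
    print(f.x.round(4));print(f.fun[:-1].reshape(-1,2).round(1).tolist())
    print("edge",pt(f.x,'e',(100,0,0)),"hback",pt(f.x,'c',(-66,0,20)))
    print(px2w("top",d,[(332,246),(287,235),(257,177)],1))
    np.save("pose.npy",f.x)
    # cover plane from side depth check
    P=px2w("side",np.load("pics/side0.npy"),[(u,v) for u in(258,270,285,295) for v in(130,145,155)],1)
    c,s=np.cos(f.x[2]),np.sin(f.x[2]);l=P-[f.x[0],f.x[1],0];lx=l@[c,s,0];print(np.polyfit(P[:,2]-.022,lx,1))
E
python3 fit.py
```

```text
[ 0.54655272 -0.0012061   0.00763989]
[ 5.4400e-01 -1.5700e-02  1.3556e+00  1.5000e-03  1.9348e+00]
[[-0.3, -0.2], [0.3, 0.1], [-0.1, -0.0], [0.1, 0.1], [0.7, 0.8], [-0.0, -0.4], [0.1, -0.5], [0.0, -0.5], [0.5, 0.6], [0.1, 2.1], [-1.6, 0.3], [0.4, -0.7]]
edge [ 0.52562927 -0.09976032  0.11544645] hback [ 0.5299187  -0.08013911  0.02      ]
[[ 0.40793822 -0.02924029  0.07772936]
 [ 0.43439039  0.05648969  0.04736271]
 [ 0.56579019  0.11826901  0.00390116]]
[-0.34085639 -0.05056168]
```

Call:
jog_arm(
  plan=[
    [0.943,-0.706,0,0,0,0,-1],
    [0.943,-0.706,0,0,0,0,-1],
    [0.943,-0.706,0,0,0,0,-1],
    [0.943,-0.706,0,0,0,0,-1],
    [0.943,-0.706,0,0,0,0,-1],
    [0.943,-0.706,0,0,0,0,-1],
    [0.943,-0.706,0,0,0,0,-1],
    [0.943,-0.706,0,0,0,0,-1],
  ],
  grip_force=40,
)

```text
t: 0.9
tool_pos: [0.2953, -0.4438, 0.2307]
tool_rot: [-3.106, -0.467, 0.0]
contact_force: [0.4, -0.3, 0.3]
opening: -0.0002
grip_force: 0.0
```

Call:
jog_arm(
  plan=[
    [0.943,-0.706,0,0,0,0,-1],
    [0.943,-0.706,0,0,0,0,-1],
    [0.943,-0.706,0,0,0,0,-1],
    [0.943,-0.706,0,0,0,0,-1],
    [0.943,-0.706,0,0,0,0,-1],
    [0.943,-0.706,0,0,0,0,-1],
    [0.943,-0.706,0,0,0,0,-1],
    [0.943,-0.706,0,0,0,0,-1],
  ],
)

```text
t: 1.7
tool_pos: [0.4061, -0.2915, 0.2308]
tool_rot: [-3.106, -0.467, 0.001]
contact_force: [-0.1, -0.3, -0.1]
opening: -0.0001
grip_force: 0.0
```

Call:
jog_arm(
  plan=[
    [0.943,-0.706,0,0,0,0,-1],
    [0.943,-0.706,0,0,0,0,-1],
    [0.943,-0.706,0,0,0,0,-1],
    [0.943,-0.706,0,0,0,0,-1],
    [0.943,-0.706,0,0,0,0,-1],
    [0.943,-0.706,0,0,0,0,-1],
    [0.943,-0.706,0,0,0,0,-1],
    [0.943,-0.706,0,0,0,0,-1],
  ],
)

```text
t: 2.5
tool_pos: [0.517, -0.1392, 0.2307]
tool_rot: [-3.106, -0.468, 0.001]
contact_force: [-0.8, 0.3, -0.0]
opening: -0.0003
grip_force: 0.0
```

Call:
jog_arm(
  plan=[
    [0,0,0,0,0,-0.168,-1],
    [0,0,0,0,0,-0.168,-1],
    [0,0,0,0,0,-0.168,-1],
    [0,0,0,0,0,-0.168,-1],
    [0,0,0,0,0,-0.168,-1],
    [0,0,0,0,0,-0.168,-1],
    [0,0,0,0,0,-0.168,-1],
    [0,0,0,0,0,-0.168,-1],
  ],
)

```text
t: 3.3
tool_pos: [0.5165, -0.14, 0.2307]
tool_rot: [-2.442, -1.975, 0.001]
contact_force: [-0.4, -1.5, -0.5]
opening: 0.0002
grip_force: 0.0
```

```bash
cat > st.py <<'E'
from h import *
from scipy.spatial.transform import Rotation as R
def st(tgt=None):
    p=np.load("pose.npy");o=ctrl.get_obs();c,s=np.cos(p[2]),np.sin(p[2])
    M=np.array([[c,s,0],[-s,c,0],[0,0,1]]);T=R.from_rotvec(o["tool_rot"]).as_matrix()
    l=M@(o["tool_pos"]-[p[0],p[1],0])
    print("t %.2f"%o["t"],"local mm",(l*1e3).round(1),"F local",(M@o["contact_force"]).round(1),"open %.4f"%o["opening"])
    print("tool axes local",(M@T).round(3).tolist())
if __name__=="__main__":st();print(ctrl.get_obs()["q"])
E
python3 st.py
```

```text
t 3.30 local mm [-127.4    0.3  230.7] F local [-1.5  0.1 -0.5] open 0.0002
tool axes local [[1.0, 0.004, 0.0], [0.004, -1.0, 0.001], [0.0, -0.001, -1.0]]
[-4.03894767e-01 -1.62405001e-01  1.82068069e+00 -1.36740493e-05
  1.48439777e+00 -1.92905258e-01]
```

Call:
jog_arm(
  plan=[
    [0,0,0.88,0,0,0,-1],
    [0,0,0.88,0,0,0,-1],
    [0,0,0.88,0,0,0,-1],
    [0,0,0.88,0,0,0,-1],
    [0,0,0.88,0,0,0,-1],
    [0,0,0.88,0,0,0,-1],
    [0,0,0.88,0,0,0,-1],
    [0,0,0.88,0,0,0,-1],
  ],
)

```text
t: 4.1
tool_pos: [0.5164, -0.14, 0.0893]
tool_rot: [-2.448, -1.968, 0.001]
contact_force: [-0.2, 0.5, -0.3]
opening: -0.0001
grip_force: 0.0
```

Call:
jog_arm(
  plan=[
    [0.4,0,0,0,0,0,-1],
    [0.4,0,0,0,0,0,-1],
    [0.4,0,0,0,0,0,-1],
    [0.4,0,0,0,0,0,-1],
    [0.35,0,0,0,0,0,-1],
    [0.35,0,0,0,0,0,-1],
    [0.35,0,0,0,0,0,-1],
  ],
)

```text
t: 4.8
tool_pos: [0.5295, -0.0897, 0.0936]
tool_rot: [2.443, 1.966, -0.002]
contact_force: [-6.9, -7.5, 18.1]
opening: -0.0001
grip_force: 9.9
```

```bash
python3 - <<'E'
from st import *
st()
p,d=shot("side","s1")
cv2.imwrite("pics/s1c.png",cv2.resize(cv2.imread("pics/s1.png")[60:245,180:380],None,fx=3,fy=3,interpolation=cv2.INTER_CUBIC))
E
```

```text
t 4.80 local mm [-75.4  -1.7  93.6] F local [-8.8  5.1 18.1] open -0.0001
tool axes local [[1.0, -0.0, -0.004], [-0.0, -1.0, -0.003], [-0.004, 0.003, -1.0]]
```

View pics/s1c.png

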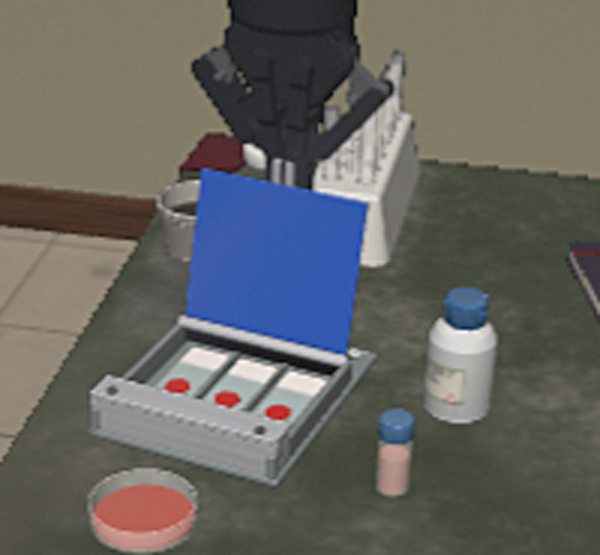

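The fingers are behind the cover, which is now near upright. The cover's top edge at (285,185) is catching a feature higher on the fingers, giving 18 N up. I'll back off, raise the tool and check the slide.

Call:
jog_arm(
  plan=[
    [-0.4,0,0,0,0,0,-1],
    [-0.3,0,-0.3,0,0,0,-1],
    [0,0,-0.4,0,0,0,-1],
  ],
)

```text
t: 5.15
tool_pos: [0.5248, -0.1023, 0.1046]
tool_rot: [-2.449, -1.967, 0.001]
contact_force: [0.4, 0.5, 0.7]
opening: 0.0002
grip_force: 0.0
```

```bash
python3 - <<'E'
from st import *
st()
p=np.load("pose.npy");c,s=np.cos(p[2]),np.sin(p[2])
def an(f,n,box):
    im=cv2.imread(f"pics/{f}.png").astype(int);d=np.load(f"pics/{f}.npy")
    m=(im[...,0]>im[...,2]*2.5)&(im[...,0]>120)&(d>0);z=np.zeros_like(m);u0,u1,v0,v1=box;z[v0:v1,u0:u1]=1;m&=z
    m=cv2.erode(m.astype(np.uint8),np.ones((5,5)))
    v,u=np.nonzero(m);P=px2w(n,d,list(zip(u,v)),0)-[p[0],p[1],0]
    k=np.polyfit(P[:,2]-.022,P@[c,s,0],1);print(f,len(u),"slide+off",k[1]+.052,"theta",np.pi/2-np.arctan(k[0]),"maxz",P[:,2].max())
an("side0","side",(240,310,105,180))
shot("side","s2");an("s2","side",(235,310,100,185))
E
```

```text
t 5.15 local mm [-88.8   0.3 104.6] F local [ 0.6 -0.2  0.7] open 0.0002
tool axes local [[1.0, -0.002, 0.0], [-0.002, -1.0, 0.001], [0.0, -0.001, -1.0]]
side0 1982 slide+off 0.0025340975143897174 theta 1.9182795398714187 maxz 0.11298514355691666
s2 2084 slide+off 0.017967911710370446 theta 1.8336837516838713 maxz 0.11718725738267438
```

Call:
jog_arm(
  plan=[
    [0,0,-0.8,0,0,0,-1],
    [0,0,-0.8,0,0,0,-1],
    [0,0,-0.7,0,0,0,-1],
    [0.94,0,0,0,0,0,-1],
    [0.94,0,0,0,0,0,-1],
    [0.94,0,0,0,0,0,-1],
    [0.94,0,0,0,0,0,-1],
    [0.94,0,0,0,0,0,-1],
  ],
)

```text
t: 6.0
tool_pos: [0.5459, -0.0095, 0.152]
tool_rot: [2.447, 1.968, 0.002]
contact_force: [-0.1, -0.0, 0.5]
opening: 0.0
grip_force: 0.0
```

Call:
jog_arm(
  plan=[
    [0,0,0.9,0,0,0,-1],
    [0,0,0.9,0,0,0,-1],
    [0,0,0.8,0,0,0,-1],
    [-0.8,0,0.1,0,0,0,-1],
    [-0.8,0,0,0,0,0,-1],
    [-0.6,0,0,0,0,0,-1],
    [-0.3,0,0,0,0,0,-1],
    [-0.3,0,0,0,0,0,-1],
  ],
)

```text
t: 6.8
tool_pos: [0.5337, -0.066, 0.0974]
tool_rot: [2.449, 1.966, 0.002]
contact_force: [-0.7, 0.4, -0.1]
opening: -0.0001
grip_force: 0.3
```

Call:
jog_arm(
  plan=[
    [-0.2,0,0,0,0,0,-1],
    [-0.2,0,0,0,0,0,-1],
    [-0.2,0,0,0,0,0,-1],
  ],
)

```text
t: 7.1
tool_pos: [0.5307, -0.0768, 0.0966]
tool_rot: [-2.448, -1.969, -0.0]
contact_force: [0.2, 0.7, -0.1]
opening: -0.0
grip_force: 0.2
```

```bash
cat > an.py <<'E'
from st import *
def an(f,n="side",box=(225,310,90,195)):
    p=np.load("pose.npy");c,s=np.cos(p[2]),np.sin(p[2])
    im=cv2.imread(f"pics/{f}.png").astype(int);d=np.load(f"pics/{f}.npy")
    m=(im[...,0]>im[...,2]*2.5)&(im[...,0]>120)&(d>0);z=np.zeros_like(m);u0,u1,v0,v1=box;z[v0:v1,u0:u1]=1;m&=z
    m=cv2.erode(m.astype(np.uint8),np.ones((5,5)))
    v,u=np.nonzero(m);P=px2w(n,d,list(zip(u,v)),0)-[p[0],p[1],0]
    k=np.polyfit(P[:,2]-.022,P@[c,s,0],1);print(f,len(u),"slide+off",k[1]+.052,"theta",np.pi/2-np.arctan(k[0]),"maxz",P[:,2].max())
E
python3 - <<'E'
from an import *
st();shot("side","s3");an("s3")
E
```

```text
t 7.10 local mm [-62.5  -0.1  96.6] F local [ 0.7 -0.  -0.1] open -0.0000
tool axes local [[1.0, -0.001, 0.0], [-0.001, -1.0, -0.0], [0.0, 0.0, -1.0]]
s3 1868 slide+off 0.017990191311989215 theta 2.0379859194320082 maxz 0.10899482009714438
```

Call:
jog_arm(
  plan=[
    [-0.25,0,0,0,0,0,-1],
    [-0.25,0,0,0,0,0,-1],
    [0,0,0,0,0,0,-1],
    [0.9,0,0,0,0,0,-1],
    [0.9,0,0,0,0,0,-1],
    [0.9,0,0,0,0,0,-1],
    [0.9,0,0,0,0,0,-1],
    [0,0,0,0,0,0,-1],
  ],
)

```text
t: 7.95
tool_pos: [0.5443, -0.0147, 0.0965]
tool_rot: [-2.446, -1.971, -0.0]
contact_force: [-0.9, -1.4, 0.2]
opening: 0.0002
grip_force: 0.0
```

Call:
jog_arm(
  plan=[
    [0,0,0.8,0,0,0,-1],
    [0,0,0.8,0,0,0,-1],
    [0,0,0.8,0,0,0,-1],
    [0,0,0.7,0,0,0,-1],
    [0,0,0,0,0,0,-1],
  ],
)

```text
t: 8.45
tool_pos: [0.5413, -0.0161, 0.0307]
tool_rot: [-2.445, -1.965, 0.007]
contact_force: [-1.1, 0.7, 0.7]
opening: 0.0002
grip_force: 0.0
```

Call:
jog_arm(
  plan=[
    [-0.5,0,0,0,0,0,-1],
    [-0.4,0,0,0,0,0,-1],
    [-0.2,0,0,0,0,0,-1],
    [-0.2,0,0,0,0,0,-1],
  ],
)

```text
t: 8.85
tool_pos: [0.539, -0.0424, 0.0354]
tool_rot: [2.448, 1.967, 0.002]
contact_force: [0.1, 0.1, -0.4]
opening: -0.0001
grip_force: 0.0
```

```bash
python3 - <<'E'
from an import *
st();shot("side","s4");an("s4")
cv2.imwrite("pics/s4c.png",cv2.resize(cv2.imread("pics/s4.png")[60:245,180:380],None,fx=3,fy=3,interpolation=cv2.INTER_CUBIC))
E
```

```text
t 8.85 local mm [-27.1  -0.8  35.4] F local [ 0.1 -0.1 -0.4] open -0.0001
tool axes local [[1.0, -0.002, 0.0], [-0.002, -1.0, -0.002], [0.0, 0.002, -1.0]]
s4 664 slide+off 0.01793386571084813 theta 2.1371618660928537 maxz 0.10156058984640151
```

View pics/s4c.png

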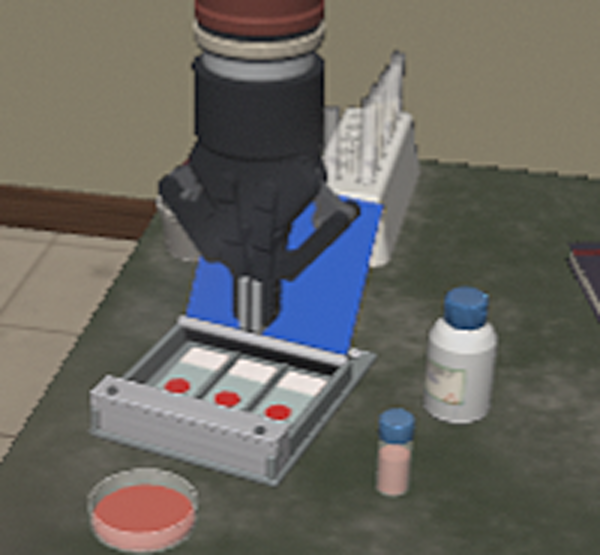

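The fingertips at (255,325) are inside the open cover, which leans back, and the slides are untouched. I'll now push the hinge back gently.

Call:
jog_arm(
  plan=[
    [-0.2,0,0.1,0,0,0,-1],
    [-0.15,0,0,0,0,0,-1],
    [-0.15,0,0,0,0,0,-1],
    [-0.1,0,0,0,0,0,-1],
  ],
)

```text
t: 9.3
tool_pos: [0.536, -0.0528, 0.0325]
tool_rot: [-2.448, -1.968, -0.002]
contact_force: [1.6, 4.2, 0.1]
opening: -0.0002
grip_force: 1.6
```

Call:
jog_arm(
  plan=[
    [-0.1,0,0,0,0,0,-1],
    [-0.1,0,0,0,0,0,-1],
  ],
)

```text
t: 9.5
tool_pos: [0.5351, -0.057, 0.0325]
tool_rot: [-2.448, -1.969, -0.0]
contact_force: [1.2, 4.0, -1.1]
opening: -0.0003
grip_force: 1.6
```

```bash
python3 - <<'E'
from an import *
st();shot("side","s5");an("s5")
E
```

```text
t 9.50 local mm [-42.3  -0.1  32.5] F local [ 4.1 -0.3 -1.1] open -0.0003
tool axes local [[1.0, -0.001, 0.0], [-0.001, -1.0, 0.0], [0.0, -0.0, -1.0]]
s5 541 slide+off 0.008998958405424758 theta 2.192484437773347 maxz 0.09843143634781355
```

Call:
jog_arm(
  plan=[
    [-0.1,0,0,0,0,0,-1],
    [-0.1,0,0,0,0,0,-1],
    [-0.08,0,0,0,0,0,-1],
  ],
)

```text
t: 9.85
tool_pos: [0.5338, -0.0627, 0.0325]
tool_rot: [-2.448, -1.968, 0.0]
contact_force: [0.7, 4.4, -0.2]
opening: -0.0001
grip_force: 1.6
```

Call:
jog_arm(
  plan=[
    [-0.06,0,0,0,0,0,-1],
    [0,0,0,0,0,0,-1],
  ],
)

```text
t: 10.05
tool_pos: [0.5335, -0.0641, 0.0325]
tool_rot: [2.448, 1.968, -0.001]
contact_force: [-0.1, 1.5, 0.2]
opening: -0.0005
grip_force: 1.2
```

```bash
python3 - <<'E'
from an import *
st();shot("side","s6");an("s6")
E
```

```text
t 10.05 local mm [-49.5  -0.1  32.5] F local [1.5 0.5 0.2] open -0.0005
tool axes local [[1.0, -0.001, -0.0], [-0.001, -1.0, 0.0], [-0.0, -0.0, -1.0]]
s6 647 slide+off 0.0014725071855057822 theta 2.1923221278440495 maxz 0.09862677776276048
```

```bash
python3 - <<'E'
from an import *
d=np.load("pics/top0.npy");pts=[(u,v) for u in range(385,470,4) for v in range(130,230,4)]
P=px2w("top",d,pts,0);P=P[P[:,2]>.01]
for y0 in np.arange(-.34,-.12,.02):
    Q=P[(P[:,1]>=y0)&(P[:,1]<y0+.02)]
    if len(Q):print(y0.round(2),"x",Q[:,0].min().round(3),Q[:,0].max().round(3),"z",Q[:,2].max().round(3))
E
```

```text
-0.34 x 0.481 0.534 z 0.051
-0.32 x 0.482 0.535 z 0.091
-0.3 x 0.482 0.535 z 0.1
-0.28 x 0.483 0.536 z 0.095
-0.26 x 0.483 0.519 z 0.093
-0.24 x 0.483 0.635 z 0.103
-0.22 x 0.483 0.643 z 0.054
-0.2 x 0.591 0.645 z 0.039
-0.18 x 0.6 0.617 z 0.037
```

Call:
jog_arm(
  plan=[
    [0.9,0,0,0,0,0,-1],
    [0.9,0,-0.5,0,0,0,-1],
    [0,0,-1,0,0,0,-1],
    [0,0,-1,0,0,0,-1],
    [0,0,-1,0,0,0,-1],
    [0,0,-1,0,0,0,-1],
    [0,0,-1,0,0,0,-1],
    [0,0,0,0,0,0,-1],
  ],
)

```text
t: 10.9
tool_pos: [0.5434, -0.0299, 0.1461]
tool_rot: [2.444, 1.964, 0.004]
contact_force: [0.8, -0.4, 0.5]
opening: -0.0003
grip_force: 0.0
```

Call:
jog_arm(
  plan=[
    [-0.87,0,0,0,0,0,-1],
    [-0.87,0,0,0,0,0,-1],
    [-0.87,0,0,0,0,0,-1],
    [-0.87,0,0,0,0,0,-1],
    [-0.87,0,0,0,0,0,-1],
    [-0.87,0,0,0,0,0,-1],
    [-0.87,0,0,0,0,0,-1],
    [0,0,0,0,0,0,-1],
  ],
)

```text
t: 11.7
tool_pos: [0.514, -0.1494, 0.1411]
tool_rot: [-2.45, -1.965, 0.004]
contact_force: [0.4, 0.4, 0.3]
opening: -0.0001
grip_force: 0.0
```

Call:
jog_arm(
  plan=[
    [0,0,0.9,0,0,0,-1],
    [0,0,0.9,0,0,0,-1],
    [0,0,0.8,0,0,0,-1],
    [0,0,0,0,0,0,-1],
  ],
)

```text
t: 12.1
tool_pos: [0.5128, -0.1464, 0.0868]
tool_rot: [-2.444, -1.965, 0.005]
contact_force: [0.4, 0.1, -0.2]
opening: 0.0001
grip_force: 0.0
```

```bash
python3 st.py
```

```text
t 12.10 local mm [-134.3    2.5   86.8] F local [ 0.2 -0.4 -0.2] open 0.0001
tool axes local [[1.0, -0.001, 0.001], [-0.001, -1.0, 0.007], [0.001, -0.007, -1.0]]
[-4.17440525e-01 -2.51559030e-02  1.94392487e+00 -2.99259017e-04
  1.22940470e+00 -2.01213546e-01]
```

Call:
jog_arm(
  plan=[
    [0.2,0,-0.4,0,0,0,-1],
    [0.3,0,0,0,0,0,-1],
    [0.2,0,-0.1,0,0,0,-1],
    [0.2,0,-0.1,0,0,0,-1],
  ],
)

```text
t: 12.5
tool_pos: [0.5197, -0.1297, 0.1037]
tool_rot: [2.447, 1.968, 0.001]
contact_force: [-0.1, -0.0, 0.2]
opening: -0.0001
grip_force: 0.0
```

Call:
jog_arm(
  plan=[
    [0.2,0,-0.1,0,0,0,-1],
    [0.2,0,-0.1,0,0,0,-1],
  ],
)

```text
t: 12.7
tool_pos: [0.5209, -0.1218, 0.1069]
tool_rot: [2.448, 1.968, 0.0]
contact_force: [0.1, -0.9, -0.2]
opening: -0.0002
grip_force: 0.0
```

```bash
python3 - <<'E'
from an import *
st();shot("side","s7");an("s7")
E
```

```text
t 12.70 local mm [-1.087e+02 -1.000e-01  1.069e+02] F local [-0.9 -0.3 -0.2] open -0.0002
tool axes local [[1.0, -0.001, -0.0], [-0.001, -1.0, -0.0], [-0.0, 0.0, -1.0]]
s7 2027 slide+off 0.001432903263892088 theta 2.194357333532635 maxz 0.10045627236419036
```

Call:
jog_arm(
  plan=[
    [-0.7,0,-0.2,0,0,0,-1],
    [-0.7,0,0,0,0,0,-1],
    [0,0,0,0,0,0,-1],
    [0,0,0.8,0,0,0,-1],
    [0,0,0,0,0,0,-1],
    [0,0,0,0,0,0,-1],
  ],
)

```text
t: 13.35
tool_pos: [0.5138, -0.149, 0.0929]
tool_rot: [-2.446, -1.967, 0.002]
contact_force: [0.4, 0.3, 0.1]
opening: 0.0002
grip_force: 0.0
```

```bash
python3 st.py
```

```text
t 13.35 local mm [-136.8    1.1   92.9] F local [ 0.4 -0.3  0.1] open 0.0002
tool axes local [[1.0, -0.001, 0.001], [-0.001, -1.0, 0.003], [0.001, -0.003, -1.0]]
[-4.21553709e-01 -3.16031790e-02  1.93899717e+00  1.34219620e-04
  1.23712757e+00 -2.05230176e-01]
```

Call:
jog_arm(
  plan=[
    [0.35,0,0,0,0,0,-1],
    [0.35,0,0,0,0,0,-1],
    [0.25,0,-0.05,0,0,0,-1],
    [0.25,0,-0.1,0,0,0,-1],
    [0.15,0,-0.1,0,0,0,-1],
  ],
)

```text
t: 13.85
tool_pos: [0.521, -0.1227, 0.1001]
tool_rot: [2.447, 1.969, 0.001]
contact_force: [0.0, -0.7, 0.6]
opening: 0.0002
grip_force: 0.5
```

```bash
python3 - <<'E'
from an import *
st();shot("side","s8");an("s8")
E
```

```text
t 13.85 local mm [-109.5   -0.4  100.1] F local [-0.7 -0.2  0.6] open 0.0002
tool axes local [[1.0, -0.001, -0.0], [-0.001, -1.0, -0.001], [-0.0, 0.001, -1.0]]
s8 2095 slide+off 0.001488768652469559 theta 2.0414014651457806 maxz 0.1077505255467776
```

Call:
jog_arm(
  plan=[
    [0.28,0,-0.15,0,0,0,-1],
    [0.27,0,-0.14,0,0,0,-1],
    [0.27,0,-0.1,0,0,0,-1],
    [0.27,0,-0.1,0,0,0,-1],
    [0.27,0,-0.05,0,0,0,-1],
  ],
)

```text
t: 14.4
tool_pos: [0.5264, -0.0961, 0.1105]
tool_rot: [-2.448, -1.969, 0.0]
contact_force: [-0.4, -1.2, 0.9]
opening: 0.0
grip_force: 0.5
```

```bash
python3 - <<'E'
from an import *
st();shot("side","s9");an("s9")
E
```

```text
t 14.40 local mm [-82.3  -0.  110.5] F local [-1.2  0.1  0.9] open 0.0000
tool axes local [[1.0, -0.001, -0.0], [-0.001, -1.0, 0.0], [-0.0, -0.0, -1.0]]
s9 1853 slide+off 0.0013284571988977714 theta 1.7509089689358819 maxz 0.11857954118175702
```

Call:
jog_arm(
  plan=[
    [0.3,0,-0.03,0,0,0,-1],
    [0.3,0,-0.03,0,0,0,-1],
    [0.3,0,-0.02,0,0,0,-1],
    [0.29,0,0.02,0,0,0,-1],
    [0.29,0,0.03,0,0,0,-1],
    [0.29,0,0.04,0,0,0,-1],
    [0.29,0,0.05,0,0,0,-1],
  ],
)

```text
t: 15.15
tool_pos: [0.5354, -0.0559, 0.109]
tool_rot: [-2.448, -1.969, -0.0]
contact_force: [0.2, -0.3, 0.2]
opening: 0.0001
grip_force: 0.3
```

```bash
python3 - <<'E'
from an import *
st();shot("side","s10");an("s10")
E
```

```text
t 15.15 local mm [-4.11e+01 -1.00e-01  1.09e+02] F local [-0.2 -0.3  0.2] open 0.0001
tool axes local [[1.0, -0.001, 0.0], [-0.001, -1.0, -0.0], [0.0, 0.0, -1.0]]
s10 778 slide+off 0.0009963313301152854 theta 1.3172723679408727 maxz 0.11026872551608775
```

Call:
jog_arm(
  plan=[
    [0.27,0,0.07,0,0,0,-1],
    [0.27,0,0.09,0,0,0,-1],
    [0.27,0,0.12,0,0,0,-1],
    [0.27,0,0.14,0,0,0,-1],
    [0.25,0,0.15,0,0,0,-1],
    [0.24,0,0.17,0,0,0,-1],
    [0.24,0,0.18,0,0,0,-1],
    [0.22,0,0.2,0,0,0,-1],
  ],
)

```text
t: 16.0
tool_pos: [0.5446, -0.0156, 0.0872]
tool_rot: [-2.448, -1.968, -0.003]
contact_force: [-0.4, 5.0, 6.3]
opening: -0.0
grip_force: 3.2
```

```bash
python3 st.py
```

```text
t 16.00 local mm [ 0.2 -0.5 87.2] F local [4.8 1.5 6.3] open -0.0000
tool axes local [[1.0, -0.001, 0.002], [-0.001, -1.0, -0.001], [0.002, 0.001, -1.0]]
[-0.16628894 -0.00338627  1.92163427  0.002025    1.22260365  0.04957217]
```

Call:
jog_arm(
  plan=[
    [0,0,-0.3,0,0,0,-1],
    [-0.4,0,0,0,0,0,-1],
    [0,0,0.2,0,0,0,-1],
    [0.1,0,0.15,0,0,0,-1],
    [0.2,0,0.18,0,0,0,-1],
    [0.2,0,0.2,0,0,0,-1],
  ],
)

```text
t: 16.6
tool_pos: [0.5443, -0.0147, 0.0776]
tool_rot: [-2.449, -1.968, 0.001]
contact_force: [-0.0, -0.3, -0.2]
opening: 0.0001
grip_force: 0.2
```

```bash
python3 - <<'E'
from an import *
st();shot("side","s11")
cv2.imwrite("pics/s11c.png",cv2.resize(cv2.imread("pics/s11.png")[60:245,180:380],None,fx=3,fy=3,interpolation=cv2.INTER_CUBIC))
E
```

```text
t 16.60 local mm [ 1.  -0.  77.6] F local [-0.3 -0.  -0.2] open 0.0001
tool axes local [[1.0, -0.002, -0.0], [-0.002, -1.0, 0.0], [-0.0, -0.0, -1.0]]
```

View pics/s11c.png

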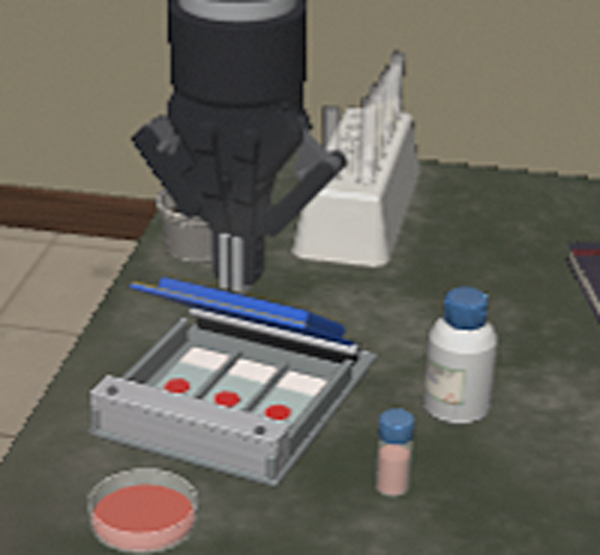

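The cover is folded about 35° above flat (edge from (135,287) to (300,325)), with the fingertips above the panel and the hinge at the back. I'll keep going down.

Call:
jog_arm(
  plan=[
    [0.16,0,0.18,0,0,0,-1],
    [0.15,0,0.19,0,0,0,-1],
    [0.14,0,0.2,0,0,0,-1],
    [0.12,0,0.2,0,0,0,-1],
    [0.1,0,0.2,0,0,0,-1],
    [0.08,0,0.2,0,0,0,-1],
    [0.06,0,0.2,0,0,0,-1],
    [0.04,0,0.2,0,0,0,-1],
  ],
)

```text
t: 17.45
tool_pos: [0.5481, 0.002, 0.0464]
tool_rot: [2.448, 1.969, 0.0]
contact_force: [-0.2, -0.5, 1.0]
opening: 0.0001
grip_force: 0.2
```

```bash
python3 st.py
```

```text
t 17.45 local mm [18.1 -0.2 46.4] F local [-0.5  0.1  1. ] open 0.0001
tool axes local [[1.0, -0.001, 0.0], [-0.001, -1.0, -0.0], [0.0, 0.0, -1.0]]
[-1.32266058e-01  6.15091296e-02  1.93238167e+00  1.06914019e-04
  1.14757190e+00  8.40869810e-02]
```

Go down to z = 35 mm, then press gently.

Call:
jog_arm(
  plan=[
    [0.02,0,0.2,0,0,0,-1],
    [0,0,0.2,0,0,0,-1],
    [0,0,0.15,0,0,0,-1],
    [0,0,0.05,0,0,0,-1],
    [0,0,0,0,0,0,-1],
  ],
)

```text
t: 17.95
tool_pos: [0.5481, 0.0022, 0.0349]
tool_rot: [-2.448, -1.968, 0.0]
contact_force: [-1.4, 0.0, 2.8]
opening: 0.0
grip_force: 0.9
```

```bash
python3 st.py
```

```text
t 17.95 local mm [18.3 -0.2 34.9] F local [-0.3  1.4  2.8] open 0.0000
tool axes local [[1.0, -0.001, -0.0], [-0.001, -1.0, 0.0], [-0.0, -0.0, -1.0]]
[-1.31774427e-01  7.90731802e-02  1.93625710e+00 -2.42096948e-05
  1.12664685e+00  8.47113570e-02]
```

Call:
jog_arm(
  plan=[
    [0,0,0.06,0,0,0,-1],
    [0,0,0.05,0,0,0,-1],
    [0,0,0,0,0,0,-1],
  ],
)

```text
t: 18.25
tool_pos: [0.5485, 0.0022, 0.0342]
tool_rot: [-2.448, -1.968, 0.0]
contact_force: [-5.8, 1.1, 10.9]
opening: -0.0001
grip_force: 5.4
```

Call:
jog_arm(
  plan=[
    [0,0,-0.8,0,0,0,-1],
    [0,0,-0.8,0,0,0,-1],
    [-0.92,0,0,0,0,0,-1],
    [-0.92,0,0,0,0,0,-1],
    [-0.92,0,0,0,0,0,-1],
    [-0.92,0,0,0,0,0,-1],
    [-0.92,0,0,0,0,0,-1],
    [-0.92,0,0,0,0,0,-1],
  ],
)

```text
t: 19.05
tool_pos: [0.5248, -0.1066, 0.0658]
tool_rot: [2.447, 1.967, 0.002]
contact_force: [0.3, 0.8, -1.1]
opening: 0.0005
grip_force: 0.0
```

```bash
python3 - <<'E'
from an import *
st();p,d=shot("side","s12")
cv2.imwrite("pics/s12c.png",cv2.resize(cv2.imread("pics/s12.png")[60:245,180:380],None,fx=3,fy=3,interpolation=cv2.INTER_CUBIC))
E
```

```text
t 19.05 local mm [-93.   -0.7  65.8] F local [ 0.9 -0.2 -1.1] open 0.0005
tool axes local [[1.0, -0.001, -0.0], [-0.001, -1.0, -0.002], [-0.0, 0.002, -1.0]]
```

View pics/s12c.png

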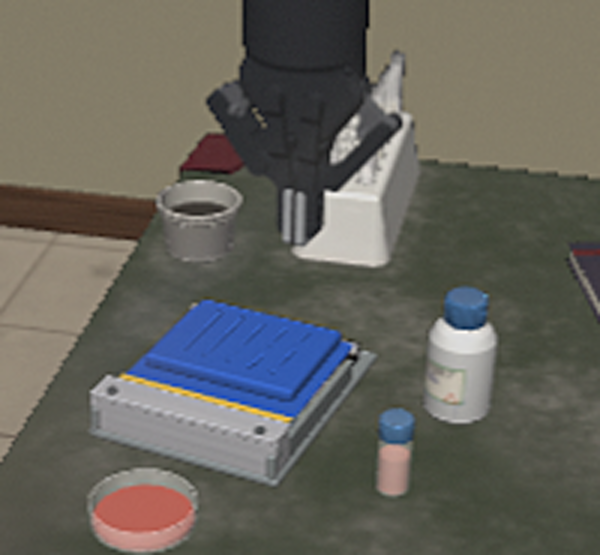

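The cover lies flat, with its yellow edge visible just short of the lip ((120,378) to (290,418)). Next I lower the tip behind the hinge.

Call:
jog_arm(
  plan=[
    [0,0,0.8,0,0,0,-1],
    [0,0,0.8,0,0,0,-1],
    [0,0,0.8,0,0,0,-1],
    [0,0,0.2,0,0,0,-1],
    [0,0,0,0,0,0,-1],
  ],
)

```text
t: 19.6
tool_pos: [0.5242, -0.1054, 0.0125]
tool_rot: [-2.448, -1.968, 0.001]
contact_force: [0.1, 0.5, -0.6]
opening: 0.0001
grip_force: 0.0
```

```bash
python3 st.py
```

```text
t 19.60 local mm [-91.9   0.2  12.5] F local [ 0.5 -0.  -0.6] open 0.0001
tool axes local [[1.0, -0.001, 0.0], [-0.001, -1.0, 0.001], [0.0, -0.001, -1.0]]
[-3.37604367e-01  8.49317445e-02  1.97463269e+00  2.40478118e-05
  1.08267331e+00 -1.21249819e-01]
```

Call:
jog_arm(
  plan=[
    [0.3,0,0,0,0,0,-1],
    [0.3,0,0,0,0,0,-1],
    [0.2,0,0,0,0,0,-1],
    [0.15,0,0,0,0,0,-1],
  ],
)

```text
t: 20.0
tool_pos: [0.529, -0.0865, 0.0131]
tool_rot: [2.447, 1.969, 0.001]
contact_force: [0.0, -1.3, -0.5]
opening: 0.0001
grip_force: 0.0
```

Call:
jog_arm(
  plan=[
    [0.15,0,0,0,0,0,-1],
    [0.15,0,0,0,0,0,-1],
    [0.15,0,0,0,0,0,-1],
  ],
)

```text
t: 20.3
tool_pos: [0.5307, -0.0787, 0.013]
tool_rot: [2.448, 1.968, -0.001]
contact_force: [-1.3, -4.3, 3.7]
opening: -0.0001
grip_force: 2.1
```

```bash
python3 st.py
```

```text
t 20.30 local mm [-64.4  -0.5  13. ] F local [-4.5  0.4  3.7] open -0.0001
tool axes local [[1.0, -0.001, -0.001], [-0.001, -1.0, -0.001], [-0.001, 0.001, -1.0]]
[-2.85407682e-01  8.74149239e-02  1.97097341e+00 -1.08026864e-03
  1.08248369e+00 -6.84560967e-02]
```

Call:
jog_arm(
  plan=[
    [0.12,0,0,0,0,0,-1],
    [0.1,0,0,0,0,0,-1],
    [0.1,0,0,0,0,0,-1],
  ],
)

```text
t: 20.6
tool_pos: [0.5322, -0.0721, 0.0128]
tool_rot: [2.448, 1.968, 0.001]
contact_force: [-0.1, -4.5, 3.2]
opening: -0.0001
grip_force: 2.1
```

Call:
jog_arm(
  plan=[
    [0.05,0,0,0,0,0,-1],
    [0.05,0,0,0,0,0,-1],
  ],
)

```text
t: 20.8
tool_pos: [0.5326, -0.0703, 0.0127]
tool_rot: [2.447, 1.968, 0.0]
contact_force: [-0.8, -7.8, 3.8]
opening: 0.0002
grip_force: 3.7
```

```bash
python3 st.py
```

```text
t 20.80 local mm [-55.8  -0.5  12.7] F local [-7.8 -0.9  3.8] open 0.0002
tool axes local [[1.0, -0.001, -0.001], [-0.001, -1.0, -0.001], [-0.001, 0.001, -1.0]]
[-2.69474412e-01  8.91552225e-02  1.96963562e+00 -5.36096334e-04
  1.08192207e+00 -5.29455448e-02]
```

Force is rising at the stop, so I'll press a little more to confirm it.

Call:
jog_arm(
  plan=[
    [0.05,0,0,0,0,0,-1],
    [0.05,0,0,0,0,0,-1],
    [0,0,0,0,0,0,-1],
  ],
)

```text
t: 21.1
tool_pos: [0.5326, -0.0702, 0.0128]
tool_rot: [2.445, 1.967, -0.005]
contact_force: [-2.8, -11.3, 3.5]
opening: -0.0002
grip_force: 5.8
```

```bash
python3 st.py
```

```text
t 21.10 local mm [-55.7  -0.5  12.8] F local [-11.6   0.3   3.5] open -0.0002
tool axes local [[1.0, -0.0, -0.005], [-0.0, -1.0, -0.001], [-0.005, 0.001, -1.0]]
[-0.26721837  0.08946861  1.96911825 -0.00513529  1.08207517 -0.04929299]
```

Call:
jog_arm(
  plan=[
    [-0.3,0,0,0,0,0,-1],
    [-0.7,0,0,0,0,0,-1],
    [-0.8,0,0,0,0,0,-1],
    [0,0,-0.9,0,0,0,-1],
    [0,0,-0.9,0,0,0,-1],
    [0,0,-0.9,0,0,0,-1],
    [0,0,-0.9,0,0,0,-1],
    [0,0,-0.9,0,0,0,-1],
  ],
)

```text
t: 21.9
tool_pos: [0.5242, -0.103, 0.1023]
tool_rot: [-2.447, -1.967, -0.0]
contact_force: [0.8, 0.3, 0.3]
opening: -0.0003
grip_force: 0.0
```

Call:
jog_arm(
  plan=[
    [0,0,-0.9,0,0,0,-1],
    [0,0,-0.9,0,0,0,-1],
    [0,0,-0.9,0,0,0,-1],
    [0,0,0,0,0,0,-1],
    [0,0,0,0,0,0,-1],
  ],
)

```text
t: 22.4
tool_pos: [0.5246, -0.1032, 0.1558]
tool_rot: [-2.448, -1.968, -0.0]
contact_force: [-0.9, 0.4, -0.3]
opening: 0.0002
grip_force: 0.0
```

```bash
python3 - <<'E'
from an import *
st();shot("side","s13");shot("top","t13")
a=cv2.resize(cv2.imread("pics/s13.png")[100:245,190:360],None,fx=2.3,fy=2.3,interpolation=cv2.INTER_CUBIC)
b=cv2.resize(cv2.imread("pics/t13.png")[135:265,240:385],(390,a.shape[0]),interpolation=cv2.INTER_CUBIC)
cv2.imwrite("pics/f.png",np.hstack([a,b]))
print(px2w("top",np.load("pics/t13.npy"),[(332,246),(287,235),(257,177)],1))
E
```

```text
t 22.40 local mm [-89.7   0.3 155.8] F local [ 0.2  0.9 -0.3] open 0.0002
tool axes local [[1.0, -0.001, 0.001], [-0.001, -1.0, 0.001], [0.001, -0.001, -1.0]]
[[ 0.40793364 -0.02923448  0.07778565]
 [ 0.4344165   0.05649017  0.04712496]
 [ 0.56590581  0.11830177  0.00344338]]
```

View pics/f.png

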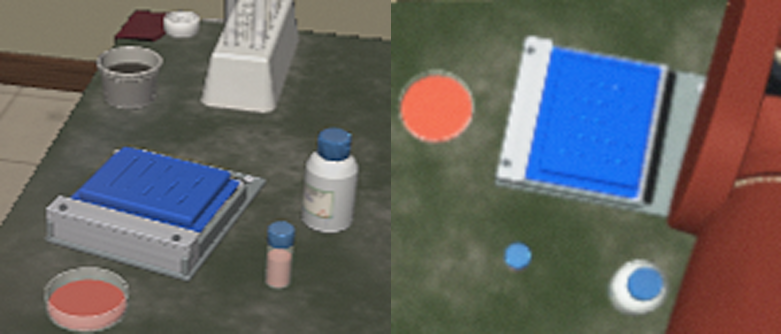

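The cover is flat with its yellow edge hidden under the lip (left panel, (55,205) to (185,240)). The bystanders have not moved and the arm is clear, so I'll hand in.

```bash
python3 -c "
from station import ctrl
print(ctrl.finish_job())"
```

```text
the job is handed in; nothing more can be done
None
```

The cover is folded flat and pushed home under the lip, with the bottle, vial and dish unmoved and the arm clear. My first fold attempt snagged the cover and slid it about 15 mm, so I pushed it back from its inner face with the fingertips and folded it again.

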